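# Feel out the high pad of a mould rest, set it level and lay the mould on

### The arm

A 6-joint arm with a two-finger parallel gripper is mounted at the origin on a cart in front of the work surface, level with it; the furniture and walls round the work are solid. World frame = base frame: x ahead of the robot, y to its left, z up, the work surface at z = 0. Lengths are in m, angles in rad, forces in N, time in s.
With the tool pointing down it reaches from about 0.25 to 0.725 m from the base axis. Payload 4 kg.
Tool frame: the origin (TCP) lies midway between the tips of the shut fingers; the grasp point (between the pads) lies 19 mm behind it; z points along the fingers, y is the line along which they close (so a half turn about z gives the same grasp; the last joint's range is limited). The gripper opens to 85 mm and grips with 20 to 120 N. Pads are 22 mm wide; open, the fingers measure 114 mm over their backs; the gripper's body (76 mm by 85 mm) begins 54 mm behind the grasp point. The pads swing forward as they close: fully open they stand 13 mm farther back than shut.
Start: joints at [-1.285, 0.241, 0.005, 1.335, 0, 1.571], TCP at [0.141, -0.48, 0.231] pointing down, gripper open.
Joint ranges: [-2.72, 2.72], [-1.05, 1.87], [-1.09, 1.28], [-1.99, 2.15], [-1.42, 1.44], [-3.14, 3.14]. Speed limits (rad/s): [2.79, 2.79, 3.14, 3.14, 3.14, 3.14].

### API

Orientations are given as a unit quaternion [x, y, z, w].
In Python, from workcell import get_obs, camera, job_done, silhouettes gives the robot as it stands. The module is installed in compiled form; this text tells all that it offers.
- The arm moves only by the tool drive_tool, never from a script. Its argument "increments" is a list of rows, each a list of 3 entries, a list of its own where there are three numbers: the shift along the world's x, y, z in mm, then the turn, a rotation vector about the world's x, y, z in degrees, then the opening, from 0 (shut) to 1 (fully open). A call has 1 to 8 rows; each row shifts and turns the commanded pose from where the row before left it; what a row does not reach is not made up. A row lasts 1/12 s, in which the tool goes at most 41.7 mm and 7.16 degrees, less where a joint would pass 70% of its speed; a pose out of reach is approached as far as the arm can. A call is refused whole if a number of a shift passes 41.7 or a number of a turn 7.16, either way. A call with a gripper value outside its range is refused whole. The fingers move at their own pace and stop on an object; the grip force is fixed at half the most. Time passes only in rows, so rows that do not move let the fingers close. It gives the time, the measured TCP pose, the force, the opening and the grip force at its end, in the units of the state.
- get_obs(): the state, without advancing time (a new reading comes with each control period).
- camera(name): name is "side" or "top" or "wrist"; returns a dict with "image" (420x560x3 uint8, red, green, blue), "K" (3x3 intrinsics, pixels), "view" (4x4, takes a point from world to camera coordinates). Camera axes: x right, y down, z forward; pixel columns grow to the right and rows downward; lengths in m; the calibration is good to about 2 mm. The wrist camera is an equidistant fisheye: a pixel r from the principal point sees the ray r / f radians off the axis. A picture is of the moment at which its call begins. There is no depth.
- job_done(): hands the job in; it is judged then, once.
Trained networks look in a picture, given as the dict that the camera call returned (one of the last four; its "shot" number tells which), for a name from the list of things; names that differ only in an ending like _2 or _b are one class to them, and where a whole thing is asked for, a point or a joint stands for the part that bears it (a point fixed in the world has none). Each returns a list of dicts, best first, with "conf" (0 to 1); they miss things now and then, are a little off and sometimes report something else, mostly with a low value. They report only what shows in the picture. A call takes as long as a camera call.
- silhouettes(query, picture): "region" (420x560 bool, what is visible of it) and "bbox" ([left, top, right, bottom] in pixels, round what is visible of it).
The state is a dict: "clock": time; "joint_pos": joint angles; "joint_vel": joint speeds; "tau": joint torques, N m; "eef_pos": TCP position; "tool_rot": TCP orientation; "ft_force": force on the tool from outside, world axes, zero at the start; "ft_torque": the same for the moment, N m; "grip_width": finger opening in m; "grasp_force": force on a finger pad.
Only numpy, scipy, OpenCV 4.12 (cv2) and the standard library are available. Lean on these libraries where they do the work, as an engineer would, in place of code of your own. Each camera call takes 0.05 s, during which the arm holds its last target. There are 200 camera calls.

### The job

One of the three pads of the mould rest has slipped up a few millimetres, so a mould would rock on it. Feel the pads with the tip of the setting pin to find the high one and push it down with the pin until it is level with the other two, without ever leaning hard on a pad. Stand the pin back upright in its stand, lay the bar mould on the three pads between the guide posts so that it sits level, and leave the other things where they are.

Things in the scene. Friction and masses are not known exactly. Their poses are not given: they have to be found in the camera images.
- mould_rest: fixed aluminium jig plate, 100 mm (its x) x 164 mm (its y) x 22 mm high; origin at the centre of its underside, z up. It carries three round steel pads and six guide posts (8 mm thick, tapered tops 32 mm above the plate) at x = -38 and +38, y = -45 and +45 mm, and x = 0, y = -68 and +68 mm, which leave 4 mm of play all round a mould lying along its y
- pad_place_1 (a point): point on the plate's upper face under the middle of a pad, at x = -20, y = -40 mm of the rest, 22 mm above its underside. The three pads are alike: upright steel pins 16 mm thick with flat tops. Two are clamped fast, their tops at one common height that is not reported: 6 to 18 mm above the plate, different each time
- pad_place_2 (a point): the same point under the pad at x = +20, y = -40 mm of the rest. One of the three pads, not always the same, has slipped and stands 3 to 5 mm higher than the other two
- pad_place_3 (a point): the same point under the pad at x = 0, y = +40 mm of the rest. The slipped pad stays put under a light touch (below 8 N), slides down under about 12 to 16 N, stays where it is left, and goes on sliding below the right height if pushed on; the two clamped pads do not give
- setting_pin: loose steel setting pin, used as probe and push rod, 118 mm long, 110 g, standing tip down in its stand; origin at the tip, z towards the handle. Stem 10 mm thick with a domed tip, from 0 to 60 mm; flange 36 mm wide from 60 to 65 mm; round knurled handle 20 mm thick from 65 to 113 mm, to be gripped from above
- pin_tip (a point): the tip of the setting pin (its origin)
- pin_stand: fixed stand for the setting pin: foot 62 mm across, on it an upright tube 36 mm thick, 72 mm high, with a bore of 20 mm; origin at the centre of its underside. The pin's stem hangs in the bore and its flange rests on the rim, the tip 12 mm above the table
- stand_mouth (a point): centre of the tube's rim, 72 mm above the table
- bar_mould: loose clear plastic bar mould, an open tray of six cells, 60 mm (x) x 120 mm (y) x 24 mm high, 160 g, flat underside, both ways round the same; origin at the centre of its underside; lies on the table to the left of the rest, to be gripped across its 60 mm
- cutter_ring: bystander: steel ring cutter, 46 mm across, 30 mm high, origin at its underside
- small_pot: bystander: small pot with black lid, 38 mm across, 40 mm high, origin at its underside
- felt_pen: bystander: red and white felt pen, 135 mm long, lying, origin at its underside

How it is judged:
By the outcome, as a careful person would: the job done as asked, in the order asked, and still so for the second after the job is handed in, with the robot touching nothing.
It also fails if it takes over 72 s, if anything falls off the work surface, if the arm or the gripper's body presses on something with over 40 N, if the wrist force passes 120 N, or if a joint passes its speed limit or range.

## Working session

There is one attempt and no reset: what is moved stays moved. The work goes in short steps, Python scripts to look and compute and a tool call to move; the robot and the scene stay as the last step left them, time stands still between calls to the robot, and variables do not carry over. Pictures are saved under pics/ and viewed, at most 10 in all, crops included, and the job is handed in when it is done.

Besides the shell and the picture viewer there is one more tool, called after "Emit:" as name(argument=value, ...) on one line, values as JSON. drive_tool: Moves the arm, as the interface text tells. Its arguments: {"type":"object","properties":{"increments":{"type":"array"}},"required":["increments"]}

```bash
mkdir -p pics; python3 - <<'E'
from workcell import *
import cv2,numpy as np
o=get_obs(); print({k:np.round(v,3).tolist() for k,v in o.items()})
for n in("top","side"):
    c=camera(n); cv2.imwrite(f"pics/{n}0.png",c["image"][:,:,::-1]); print(n,np.round(c["K"],1).tolist(),np.round(c["view"],4).tolist())
    for q in("mould_rest","setting_pin","pin_stand","bar_mould","cutter_ring","small_pot","felt_pen"):
        print(q,[(round(d["conf"],2),np.round(d["bbox"]).tolist()) for d in silhouettes(q,c)[:2]])
E
```

```text
{'clock': 0.0, 'joint_pos': [-1.285, 0.241, 0.004, 1.335, -0.0, 1.571], 'joint_vel': [0.003, -0.001, -0.0, -0.0, -0.001, 0.001], 'tau': [0.001, -37.232, 25.241, 0.017, -0.0, 0.0], 'eef_pos': [0.141, -0.479, 0.23], 'tool_rot': [0.99, 0.142, -0.0, -0.001], 'ft_force': [0.703, 0.123, 0.188], 'ft_torque': [-0.037, -0.02, -0.026], 'grasp_force': 0.0, 'grip_width': 0.086}
top [[419.2, 0.0, 276.3], [0.0, 419.2, 204.4], [0.0, 0.0, 1.0]] [[0.1941, -0.981, 0.0019, 0.0], [-0.9597, -0.1903, -0.2069, 0.5431], [0.2033, 0.0384, -0.9784, 0.8278], [0.0, 0.0, 0.0, 1.0]]
mould_rest [(0.83, [291.0, 207.0, 366.0, 261.0]), (0.51, [250.0, 148.0, 263.0, 170.0])]
setting_pin [(0.73, [346.0, 174.0, 362.0, 191.0])]
pin_stand [(0.6, [332.0, 178.0, 362.0, 203.0])]
bar_mould [(0.63, [186.0, 236.0, 247.0, 277.0])]
cutter_ring [(0.51, [253.0, 173.0, 267.0, 190.0])]
small_pot [(0.56, [248.0, 150.0, 262.0, 169.0])]
felt_pen [(0.66, [233.0, 142.0, 238.0, 199.0])]
side [[449.6, 0.0, 285.9], [0.0, 449.6, 212.6], [0.0, 0.0, 1.0]] [[0.828, -0.5604, -0.0184, -0.3828], [-0.3513, -0.4929, -0.796, 0.3061], [0.437, 0.6656, -0.605, 0.5876], [0.0, 0.0, 0.0, 1.0]]
mould_rest [(0.72, [257.0, 246.0, 362.0, 333.0])]
setting_pin [(0.58, [354.0, 220.0, 374.0, 254.0])]
pin_stand [(0.82, [346.0, 248.0, 379.0, 290.0])]
bar_mould [(0.79, [179.0, 215.0, 228.0, 263.0]), (0.25, [261.0, 193.0, 301.0, 220.0])]
cutter_ring [(0.84, [282.0, 203.0, 299.0, 232.0]), (0.63, [259.0, 192.0, 302.0, 222.0])]
small_pot [(0.7, [298.0, 190.0, 312.0, 209.0]), (0.19, [259.0, 245.0, 364.0, 333.0])]
felt_pen [(0.55, [261.0, 193.0, 302.0, 220.0])]
```

```bash
python3 - <<'E'
import cv2,numpy as np
a=cv2.imread("pics/top0.png")[130:300,160:390]; b=cv2.imread("pics/side0.png")[170:350,160:400]
a=cv2.resize(a,None,fx=3.4,fy=3.4,interpolation=2);b=cv2.resize(b,None,fx=3.3,fy=3.3,interpolation=2)
cv2.imwrite("pics/top0c.png",a);cv2.imwrite("pics/side0c.png",b)
E
```

```text
(no output)
```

View pics/top0c.png

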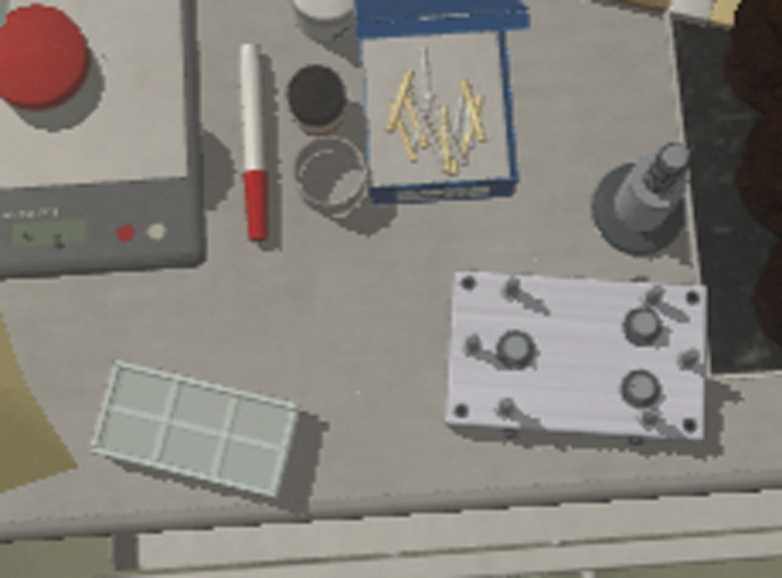

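View pics/side0c.png

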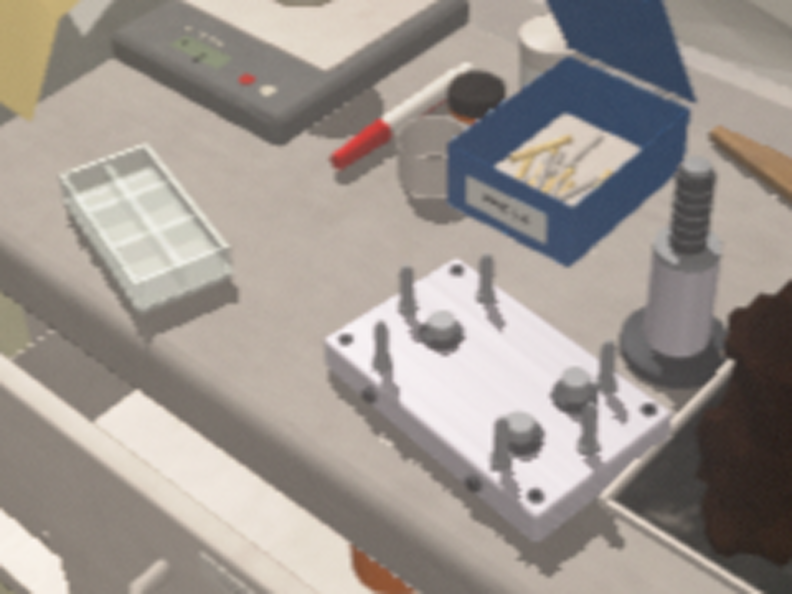

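```bash
cat > h.py <<'E'
import numpy as np,cv2
from scipy.optimize import least_squares
T=dict(K=np.array([[419.2,0,276.3],[0,419.2,204.4],[0,0,1]]),V=np.array([[0.1941,-0.981,0.0019,0],[-0.9597,-0.1903,-0.2069,0.5431],[0.2033,0.0384,-0.9784,0.8278]]))
S=dict(K=np.array([[449.6,0,285.9],[0,449.6,212.6],[0,0,1]]),V=np.array([[0.828,-0.5604,-0.0184,-0.3828],[-0.3513,-0.4929,-0.796,0.3061],[0.437,0.6656,-0.605,0.5876]]))
def proj(c,P):
    q=np.c_[P,np.ones(len(P))]@c["V"].T; q=q@c["K"].T; return q[:,:2]/q[:,2:]
def tc(p): return np.array(p)/3.4+[160,130]
def sc(p): return np.array(p)/3.3+[160,170]
def back(c,uv,z):
    R=c["V"][:,:3];t=c["V"][:,3];o=-R.T@t;d=R.T@np.linalg.inv(c["K"])@np.array([*uv,1]);return o+d*(z-o[2])/d[2]
def pose(P,x):
    c,s=np.cos(x[2]),np.sin(x[2]);P=np.array(P,float)/1000
    return np.c_[x[0]+c*P[:,0]-s*P[:,1],x[1]+s*P[:,0]+c*P[:,1],P[:,2]]
def fit(obs,x0):  # obs: list of (cam, local pts mm, uv)
    f=lambda x:np.concatenate([(proj(c,pose(P,x))-uv).ravel() for c,P,uv in obs])
    r=least_squares(f,x0,loss="soft_l1"); return r.x,f(r.x)
E
python3 - <<'E'
from h import *
C=lambda a,b,z:[[a,b,z],[a,-b,z],[-a,-b,z],[-a,b,z]]
for c,uv in((T,tc((575,355))),(S,sc((500,390)))):print(back(c,uv,.022))
ot=(T,C(50,82,22),tc([(457,272),(707,287),(698,438),(446,424)]));os_=(S,C(50,82,22),sc([(460,262),(672,408),(537,520),(326,343)]))
posts=[[38,45,54],[0,68,54],[-38,45,54],[38,-45,54],[0,-68,54],[-38,-45,54]]
op=(S,posts,sc([(487,260),(407,270),(381,325),(608,346),(590,405),(501,422)]))
for o in([ot],[os_],[op],[ot,os_,op]):
    x,r=fit(o,[.4,-.1,0]);print("rest",np.round(x,4),np.round(r.reshape(-1,2),1).tolist())
mt=(T,C(30,60,24),tc([(117,362),(299,405),(277,495),(93,450)]));ms=(S,C(30,60,24),sc([(148,146),(231,248),(137,288),(62,180)]))
for o in([mt],[ms],[mt,ms]):
    x,r=fit(o,[.3,.2,-.2]);print("mould",np.round(x,4),np.round(r.reshape(-1,2),1).tolist())
pt=(T,[[0,0,130]],tc([(672,155)]));ps=(S,[[0,0,130],[0,0,77]],sc([(694,170),(686,243)]));pf=(T,[[0,0,6]],tc([(641,205)]))
for o in([pt],[ps],[pf],[pt,ps,pf]):
    x,r=fit(o,[.5,-.2,0]);print("pin",np.round(x,4),np.round(r.reshape(-1,2),1).tolist())
E
```

```text
[ 0.49712356 -0.01803741  0.022     ]
[ 0.49528905 -0.03031698  0.022     ]
rest [ 0.4978 -0.0195  0.131 ] [[-1.1, -0.8], [0.3, -0.4], [2.0, 1.1], [-0.5, 0.2]]
rest [ 0.499  -0.0203  0.1298] [[-0.7, -1.9], [1.5, 1.7], [0.4, 0.2], [-1.2, -1.1]]
rest [ 0.4969 -0.0217  0.1266] [[-0.1, -0.6], [-0.3, -0.4], [-0.4, -0.1], [0.4, -0.1], [0.3, 1.1], [0.0, 0.1]]
rest [ 0.4977 -0.0208  0.13  ] [[-0.5, -0.7], [0.9, -0.2], [2.6, 1.3], [0.1, 0.4], [-1.1, -1.5], [1.1, 2.3], [-0.0, 0.9], [-1.6, -0.6], [-0.2, -1.0], [-0.3, -0.7], [-0.3, -0.5], [0.5, -0.7], [0.4, 0.5], [0.2, -0.5]]
mould [ 0.4054  0.2077 -0.037 ] [[0.0, -0.8], [0.5, -0.6], [0.0, 0.6], [-0.5, 0.6]]
mould [ 0.4055  0.206  -0.036 ] [[0.1, -0.4], [0.6, 0.6], [0.0, 0.2], [-1.0, -0.8]]
mould [ 0.4056  0.2071 -0.0364] [[0.3, -0.8], [0.8, -0.6], [0.3, 0.5], [-0.3, 0.6], [-0.1, -0.6], [0.3, 0.3], [-0.2, -0.1], [-1.1, -1.1]]
pin [ 0.6052 -0.0426  0.    ] [[0.0, -0.0]]
pin [ 0.6034 -0.0453  0.    ] [[0.3, -1.0], [-0.3, 1.0]]
pin [ 0.6067 -0.0457  0.    ] [[0.0, -0.0]]
pin [ 0.6051 -0.044   0.    ] [[0.7, 0.2], [0.5, -1.8], [-0.1, 0.2], [-0.9, 0.6]]
```

Emit:
drive_tool(increments=[[[29,27.2,0],[0,0,5],1],[[29,27.2,0],[0,0,5],1],[[29,27.2,0],[0,0,5],1],[[29,27.2,0],[0,0,5],1],[[29,27.2,0],[0,0,5],1],[[29,27.2,0],[0,0,5],1],[[29,27.2,0],[0,0,5],1],[[29,27.2,0],[0,0,5],1]])

```text
clock: 1.47
eef_pos: [0.3741, -0.2606, 0.2316]
tool_rot: [0.88, 0.474, 0.0, 0.0]
ft_force: [0.5, -0.4, -0.5]
grip_width: 0.0857
grasp_force: 0.0
```

Emit:
drive_tool(increments=[[[29,27.2,0],[0,0,5],1],[[29,27.2,0],[0,0,5],1],[[29,27.2,0],[0,0,5],1],[[29,27.2,0],[0,0,5],1],[[29,27.2,0],[0,0,5],1],[[29,27.2,0],[0,0,5],1],[[29,27.2,0],[0,0,5],1],[[0,0,0],[0,0,0],1]])

```text
clock: 2.13
eef_pos: [0.5803, -0.0665, 0.2299]
tool_rot: [0.695, 0.719, 0.001, -0.0]
ft_force: [0.3, -0.2, -0.6]
grip_width: 0.0856
grasp_force: 0.0
```

```bash
cat >> h.py <<'E'
def shot(n):
    from workcell import camera
    c=camera(n); return c
def fproj(c,P):
    q=np.c_[P,np.ones(len(P))]@c["view"][:3].T; K=c["K"]
    rho=np.hypot(q[:,0],q[:,1]);th=np.arctan2(rho,q[:,2]);k=th/np.maximum(rho,1e-9)
    return np.c_[K[0,0]*q[:,0]*k+K[0,2],K[1,1]*q[:,1]*k+K[1,2]]
def fback(c,uv,z):
    K=c["K"];a=np.array([(uv[0]-K[0,2])/K[0,0],(uv[1]-K[1,2])/K[1,1]]);th=np.hypot(*a)
    d=np.r_[a/th*np.sin(th),np.cos(th)];R=c["view"][:3,:3];o=-R.T@c["view"][:3,3];d=R.T@d;return o+d*(z-o[2])/d[2]
E
python3 - <<'E'
from h import *
import pickle
c=shot("wrist");pickle.dump(c,open("w1.pkl","wb"));im=c["image"][:,:,::-1].copy()
print(np.round(c["K"],1).tolist(),c["view"].round(3).tolist())
R=[.4973,-.0208,.129]
pts=np.r_[pose([[a,b,22] for a in(50,-50) for b in(82,-82)],R),pose([[-20,-40,34],[20,-40,34],[0,40,34],[38,45,54],[0,68,54],[-38,45,54],[38,-45,54],[0,-68,54],[-38,-45,54]],R),[[.605,-.0445,.13],[.605,-.0445,.077]]]
for u,v in fproj(c,pts):cv2.drawMarker(im,(int(round(u)),int(round(v))),(0,0,255),0,7,1)
cv2.imwrite("pics/w1.png",cv2.resize(im,None,fx=1.42,fy=1.42,interpolation=2))
E
```

```text
[[325.2, 0.0, 282.5], [0.0, 325.2, 212.9], [0.0, 0.0, 1.0]] [[0.999, 0.035, 0.002, -0.578], [0.033, -0.965, 0.26, -0.117], [0.011, -0.26, -0.966, 0.353], [0.0, 0.0, 0.0, 1.0]]
```

View pics/w1.png

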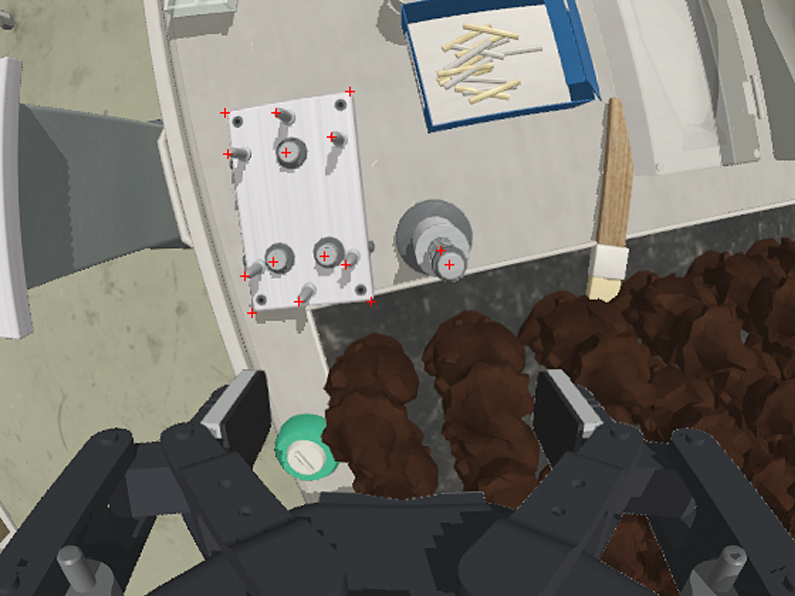

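```bash
python3 - <<'E'
from h import *
import pickle
c=pickle.load(open("w1.pkl","rb"));im=c["image"][:,:,::-1]
z=4;x0,y0=150,55
b=cv2.resize(im[y0:y0+150,x0:x0+195],None,fx=z,fy=z,interpolation=2)
R=[.4973,-.0208,.129]
for p,col in((pose([[-20,-40,22],[20,-40,22],[0,40,22]],R),(0,255,0)),(pose([[-20,-40,38],[20,-40,38],[0,40,38]],R),(0,0,255)),([[.605,-.0445,.13]],(0,0,255))):
    for u,v in fproj(c,np.array(p)):cv2.drawMarker(b,(int((u-x0+.5)*z),int((v-y0+.5)*z)),col,0,14,1)
cv2.imwrite("pics/w1c.png",b)
E
```

```text
(no output)
```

View pics/w1c.png

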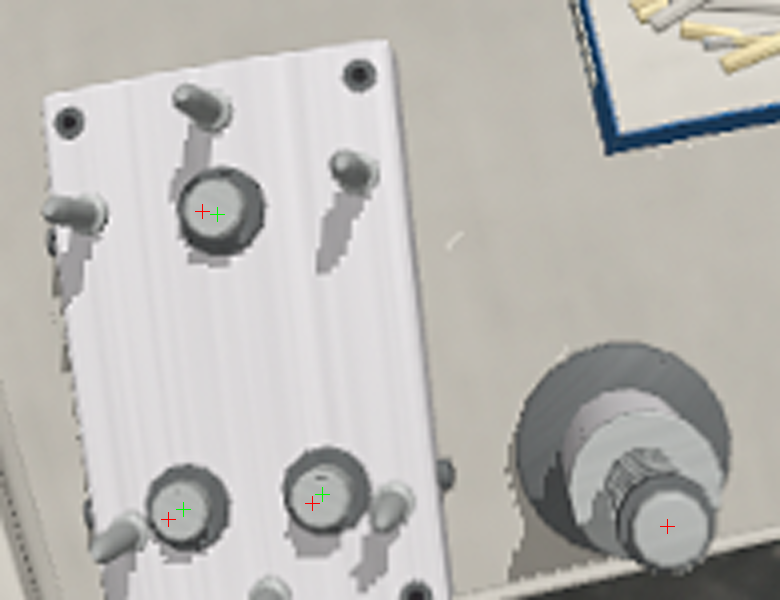

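Emit:
drive_tool(increments=[[[24.7,22,0],[0,0,0],1],[[0,0,-39],[0,0,0],1],[[0,0,-39],[0,0,0],1],[[0,0,-39],[0,0,0],1],[[0,0,-32],[0,0,0],1],[[0,0,0],[0,0,0],1]])

```text
clock: 2.68
eef_pos: [0.5941, -0.0501, 0.0748]
tool_rot: [0.699, 0.715, -0.005, -0.006]
ft_force: [-0.7, 0.2, -1.3]
grip_width: 0.0854
grasp_force: 0.0
```

Emit:
drive_tool(increments=[[[0,0,0],[0,0,0],1],[[0,0,0],[0,0,0],1]])

```text
clock: 2.85
eef_pos: [0.6018, -0.0505, 0.0845]
tool_rot: [0.699, 0.715, 0.001, 0.001]
ft_force: [0.1, -1.3, 0.3]
grip_width: 0.0857
grasp_force: 0.0
```

Emit:
drive_tool(increments=[[[3,6,-3],[0,0,0],1],[[0,0,0],[0,0,0],1],[[0,0,0],[0,0,0],1]])

```text
clock: 3.1
eef_pos: [0.6051, -0.0435, 0.0814]
tool_rot: [0.698, 0.716, 0.001, 0.001]
ft_force: [-0.1, 0.6, -0.3]
grip_width: 0.0857
grasp_force: 0.0
```

```bash
python3 - <<'E'
from h import *
import pickle
from workcell import get_obs
c=shot("wrist");im=c["image"][:,:,::-1].copy();print(get_obs()["eef_pos"].round(4) if hasattr(get_obs()["eef_pos"],"round") else get_obs()["eef_pos"])
for u,v in fproj(c,np.array([[.605,-.0445,.13],[.605,-.0445,.077]])):cv2.drawMarker(im,(int(u),int(v)),(0,0,255),0,7,1)
cv2.imwrite("pics/w2.png",im)
E
```

```text
[ 0.6048 -0.0436  0.081 ]
```

View pics/w2.png

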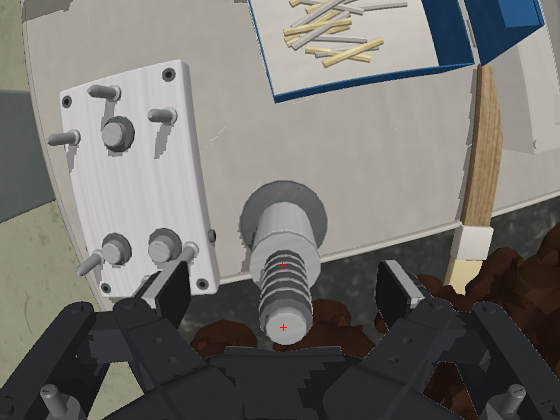

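Emit:
drive_tool(increments=[[[1,0,0],[0,0,0],0.2],[[0,0,0],[0,0,0],0.1],[[0,0,0],[0,0,0],0],[[0,0,0],[0,0,0],0],[[0,0,0],[0,0,0],0],[[0,0,0],[0,0,0],0],[[0,0,0],[0,0,0],0],[[0,0,0],[0,0,0],0]])

```text
clock: 3.82
eef_pos: [0.6048, -0.0437, 0.0794]
tool_rot: [0.699, 0.716, 0.0, 0.0]
ft_force: [0.9, -0.1, 1.1]
grip_width: 0.0184
grasp_force: 58.5
```

```bash
python3 - <<'E'
from h import *
import pickle
c=shot("wrist");pickle.dump(c,open("w3.pkl","wb"));im=c["image"][:,:,::-1]
z=4;x0,y0=40,65
b=cv2.resize(im[y0:y0+148,x0:x0+195-20],None,fx=z,fy=z,interpolation=2)
R=[.4985,-.0203,.129];t=np.linspace(0,2*np.pi,40)
for h,col in((22,(0,255,0)),(30,(0,0,255)),(36,(255,0,0))):
  for p in((-20,-40),(20,-40),(0,40)):
    q=fproj(c,pose(np.c_[p[0]+8*np.cos(t),p[1]+8*np.sin(t),0*t+h],R))
    cv2.polylines(b,[np.int32((q-[x0-.5,y0-.5])*z)],True,col,1)
for u,v in fproj(c,pose([[38,45,54],[0,68,54],[-38,45,54],[38,-45,54],[50,82,22],[-50,82,22],[50,-82,22]],R)):cv2.drawMarker(b,(int((u-x0+.5)*z),int((v-y0+.5)*z)),(0,0,255),0,14,1)
cv2.imwrite("pics/w3c.png",b)
E
```

```text
(no output)
```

View pics/w3c.png

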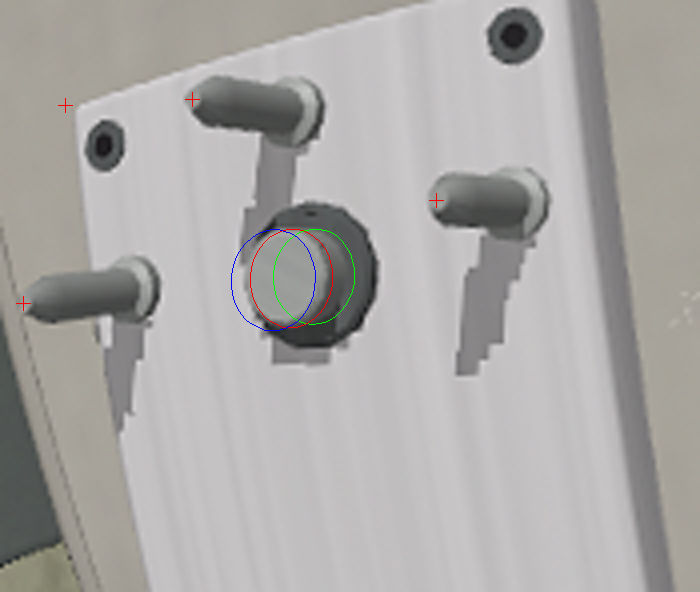

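Emit:
drive_tool(increments=[[[0,0,30],[0,0,0],0],[[0,0,30],[0,0,0],0],[[0,0,20],[0,0,0],0],[[0,0,0],[0,0,0],0],[[0,0,0],[0,0,0],0]])

```text
clock: 4.28
eef_pos: [0.6054, -0.0438, 0.1603]
tool_rot: [0.699, 0.716, 0.001, 0.001]
ft_force: [-0.1, 0.1, -1.0]
grip_width: 0.0183
grasp_force: 59.5
```

Emit:
drive_tool(increments=[[[-27.9,15.8,0],[0,0,0],0],[[-27.9,15.8,0],[0,0,0],0],[[-27.9,15.8,0],[0,0,0],0],[[-27.9,15.8,0],[0,0,0],0],[[0,0,0],[0,0,0],0],[[0,0,0],[0,0,0],0],[[0,0,0],[0,0,0],0],[[0,0,0],[0,0,0],0]])

```text
clock: 4.95
eef_pos: [0.4938, 0.0191, 0.1587]
tool_rot: [0.699, 0.715, -0.0, 0.0]
ft_force: [0.0, -0.7, -0.9]
grip_width: 0.0186
grasp_force: 59.5
```

Emit:
drive_tool(increments=[[[0,0,-30],[0,0,0],0],[[0,0,-20],[0,0,0],0],[[0,0,-2],[0,0,0],0],[[0,0,0],[0,0,0],0],[[0,0,0],[0,0,0],0],[[0,0,0],[0,0,0],0]])

```text
clock: 5.45
eef_pos: [0.4946, 0.0193, 0.1085]
tool_rot: [0.699, 0.715, 0.001, 0.001]
ft_force: [0.1, 0.1, -1.5]
grip_width: 0.0183
grasp_force: 59.5
```

```bash
python3 - <<'E'
from h import *
a=[]
for n in("top","side"):
    c=shot(n); im=c["image"][:,:,::-1]
    t=im[190:270,280:380] if n=="top" else im[230:330,250:370]
    a.append(cv2.resize(t,(400*t.shape[1]//t.shape[1],400*t.shape[0]//t.shape[1]),interpolation=2))
h=max(i.shape[0] for i in a)
cv2.imwrite("pics/p3.png",np.hstack([cv2.copyMakeBorder(i,0,h-i.shape[0],0,0,0) for i in a]))
E
```

```text
(no output)
```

View pics/p3.png

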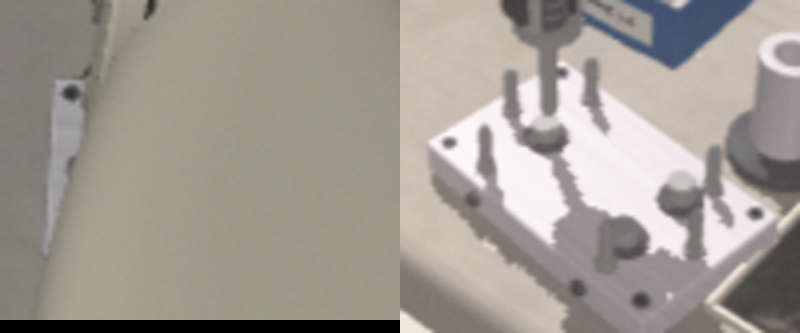

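Emit:
drive_tool(increments=[[[0,0,-4],[0,0,0],0],[[0,0,-2],[0,0,0],0],[[0,0,-1],[0,0,0],0],[[0,0,0],[0,0,0],0],[[0,0,0],[0,0,0],0]])

```text
clock: 5.97
eef_pos: [0.4932, 0.0195, 0.1005]
tool_rot: [0.699, 0.716, 0.0, 0.0]
ft_force: [-0.6, 0.3, 0.5]
grip_width: 0.0186
grasp_force: 59.9
```

Emit:
drive_tool(increments=[[[0,0,-0.6],[0,0,0],0],[[0,0,0],[0,0,0],0]])

```text
clock: 6.13
eef_pos: [0.4933, 0.0195, 0.1003]
tool_rot: [0.699, 0.716, 0.0, 0.0]
ft_force: [-1.7, -0.6, 4.5]
grip_width: 0.0186
grasp_force: 60.2
```

Emit:
drive_tool(increments=[[[0,0,-0.6],[0,0,0],0],[[0,0,0],[0,0,0],0]])

```text
clock: 6.3
eef_pos: [0.4934, 0.0195, 0.1001]
tool_rot: [0.699, 0.716, 0.0, 0.0]
ft_force: [-2.4, 0.1, 7.2]
grip_width: 0.0185
grasp_force: 60.6
```

Emit:
drive_tool(increments=[[[0,0,0.4],[0,0,0],0],[[0,0,0],[0,0,0],0]])

```text
clock: 6.47
eef_pos: [0.4933, 0.0195, 0.1002]
tool_rot: [0.699, 0.716, 0.0, 0.0]
ft_force: [-1.6, 1.2, 6.7]
grip_width: 0.0187
grasp_force: 60.4
```

```bash
cat > m.py <<'E'
from workcell import *
import numpy as np
a=[]
for i in range(8):
    camera("side");o=get_obs();a.append(np.r_[o["eef_pos"],o["ft_force"]])
a=np.array(a);print(o["clock"],(a.mean(0)*[1e3]*1 if 0 else a.mean(0)).round(5),"sd",a.std(0).round(5))
E
python3 m.py
```

```text
6.8667 [ 0.49334  0.01951  0.10021 -1.44545  0.05248  6.29065] sd [1.0000e-05 1.0000e-05 2.0000e-05 2.3067e-01 4.3350e-01 4.8673e-01]
```

Emit:
drive_tool(increments=[[[0,0,15],[0,0,0],0],[[10,-25.7,0],[0,0,0],0],[[10,-25.7,0],[0,0,0],0],[[10,-25.7,0],[0,0,0],0],[[0,0,0],[0,0,0],0],[[0,0,0],[0,0,0],0],[[0,0,0],[0,0,0],0],[[0,0,0],[0,0,0],0]])

```text
clock: 7.53
eef_pos: [0.5223, -0.0568, 0.114]
tool_rot: [0.698, 0.716, -0.0, -0.001]
ft_force: [-0.3, 0.4, -1.1]
grip_width: 0.0187
grasp_force: 59.5
```

```bash
python3 m.py
```

```text
7.9333 [ 0.5228  -0.05693  0.11446 -0.29008  0.08815 -0.87768] sd [2.0000e-04 2.1000e-04 1.4000e-04 2.1777e-01 6.9514e-01 3.1532e-01]
```

Emit:
drive_tool(increments=[[[0,0,-4],[0,0,0],0],[[0,0,-3],[0,0,0],0],[[0,0,-1],[0,0,0],0],[[0,0,0],[0,0,0],0],[[0,0,0],[0,0,0],0]])

```text
clock: 8.35
eef_pos: [0.5229, -0.0576, 0.1063]
tool_rot: [0.699, 0.715, -0.0, -0.0]
ft_force: [-0.7, -0.0, -0.3]
grip_width: 0.0188
grasp_force: 59.5
```

Emit:
drive_tool(increments=[[[0,0,-0.5],[0,0,0],0],[[0,0,-0.5],[0,0,0],0],[[0,0,0],[0,0,0],0]])

```text
clock: 8.6
eef_pos: [0.5231, -0.0576, 0.1055]
tool_rot: [0.699, 0.716, 0.0, 0.0]
ft_force: [-0.5, -0.4, -0.6]
grip_width: 0.0187
grasp_force: 59.5
```

Emit:
drive_tool(increments=[[[0,0,-0.6],[0,0,0],0],[[0,0,0],[0,0,0],0]])

```text
clock: 8.77
eef_pos: [0.523, -0.0576, 0.1049]
tool_rot: [0.699, 0.716, 0.0, -0.0]
ft_force: [0.6, -0.1, -1.7]
grip_width: 0.0185
grasp_force: 59.5
```

Emit:
drive_tool(increments=[[[0,0,-0.5],[0,0,0],0],[[0,0,0],[0,0,0],0]])

```text
clock: 8.93
eef_pos: [0.523, -0.0576, 0.1044]
tool_rot: [0.699, 0.716, -0.0, -0.0]
ft_force: [-0.0, 0.1, -1.2]
grip_width: 0.0186
grasp_force: 59.5
```

Emit:
drive_tool(increments=[[[0,0,-0.6],[0,0,0],0],[[0,0,0],[0,0,0],0]])

```text
clock: 9.1
eef_pos: [0.5231, -0.0576, 0.104]
tool_rot: [0.699, 0.716, 0.0, 0.0]
ft_force: [-1.2, 1.0, 0.3]
grip_width: 0.0186
grasp_force: 59.5
```

Emit:
drive_tool(increments=[[[0,0,-0.5],[0,0,0],0],[[0,0,0],[0,0,0],0]])

```text
clock: 9.27
eef_pos: [0.5231, -0.0576, 0.1038]
tool_rot: [0.699, 0.716, 0.0, 0.0]
ft_force: [-0.5, 0.3, 3.5]
grip_width: 0.0189
grasp_force: 59.9
```

Emit:
drive_tool(increments=[[[0,0,-0.5],[0,0,0],0],[[0,0,-0.4],[0,0,0],0],[[0,0,0],[0,0,0],0]])

```text
clock: 9.52
eef_pos: [0.5233, -0.0577, 0.1036]
tool_rot: [0.699, 0.716, 0.0, 0.0]
ft_force: [-3.1, -0.9, 7.7]
grip_width: 0.0188
grasp_force: 60.6
```

Emit:
drive_tool(increments=[[[0,0,-0.4],[0,0,0],0],[[0,0,0],[0,0,0],0]])

```text
clock: 9.68
eef_pos: [0.5233, -0.0577, 0.1034]
tool_rot: [0.699, 0.716, 0.0, 0.001]
ft_force: [-3.0, 0.1, 9.6]
grip_width: 0.0186
grasp_force: 60.7
```

Emit:
drive_tool(increments=[[[0,0,-0.4],[0,0,0],0],[[0,0,0],[0,0,0],0]])

```text
clock: 9.85
eef_pos: [0.5233, -0.0577, 0.1031]
tool_rot: [0.699, 0.716, 0.0, 0.001]
ft_force: [-2.7, 0.1, 9.4]
grip_width: 0.0183
grasp_force: 60.7
```

Emit:
drive_tool(increments=[[[0,0,-0.4],[0,0,0],0],[[0,0,0],[0,0,0],0]])

```text
clock: 10.02
eef_pos: [0.5233, -0.0577, 0.1027]
tool_rot: [0.699, 0.716, 0.0, 0.001]
ft_force: [-3.6, 1.1, 10.7]
grip_width: 0.0185
grasp_force: 60.7
```

Emit:
drive_tool(increments=[[[0,0,-0.4],[0,0,0],0],[[0,0,0],[0,0,0],0]])

```text
clock: 10.18
eef_pos: [0.5233, -0.0577, 0.1023]
tool_rot: [0.699, 0.716, 0.0, 0.001]
ft_force: [-3.3, 0.5, 10.5]
grip_width: 0.0186
grasp_force: 60.7
```

Emit:
drive_tool(increments=[[[0,0,-0.4],[0,0,0],0],[[0,0,-0.4],[0,0,0],0],[[0,0,-0.4],[0,0,0],0],[[0,0,-0.4],[0,0,0],0],[[0,0,-0.3],[0,0,0],0],[[0,0,0],[0,0,0],0],[[0,0,0],[0,0,0],0]])

```text
clock: 10.77
eef_pos: [0.5233, -0.0577, 0.1004]
tool_rot: [0.699, 0.716, 0.0, 0.001]
ft_force: [-3.2, -0.0, 9.9]
grip_width: 0.0189
grasp_force: 60.7
```

Emit:
drive_tool(increments=[[[0,0,0.6],[0,0,0],0],[[0,0,0],[0,0,0],0]])

```text
clock: 10.93
eef_pos: [0.5233, -0.0577, 0.1006]
tool_rot: [0.699, 0.716, 0.0, 0.0]
ft_force: [-1.6, -0.4, 6.9]
grip_width: 0.0189
grasp_force: 60.4
```

```bash
python3 m.py
```

```text
11.3333 [ 0.52326 -0.05766  0.10055 -2.31072  0.253    7.06839] sd [1.0000e-05 1.0000e-05 2.0000e-05 3.9534e-01 4.5920e-01 2.4154e-01]
```

Emit:
drive_tool(increments=[[[0,0,12],[0,0,0],0],[[-13,-1.6,0],[0,0,0],0],[[-13,-1.6,0],[0,0,0],0],[[-13,-1.6,0],[0,0,0],0],[[0,0,0],[0,0,0],0],[[0,0,-5],[0,0,0],0],[[0,0,-2],[0,0,0],0],[[0,0,0],[0,0,0],0]])

```text
clock: 12.0
eef_pos: [0.4843, -0.0623, 0.1037]
tool_rot: [0.699, 0.716, -0.0, -0.0]
ft_force: [-0.5, -1.6, -1.5]
grip_width: 0.0186
grasp_force: 59.5
```

Emit:
drive_tool(increments=[[[0,0,0],[0,0,0],0],[[0,0,0],[0,0,0],0],[[0,0,0],[0,0,0],0]])

```text
clock: 12.25
eef_pos: [0.4844, -0.0624, 0.1044]
tool_rot: [0.699, 0.716, 0.0, 0.0]
ft_force: [-0.9, -1.0, -1.4]
grip_width: 0.0188
grasp_force: 59.5
```

Expected contact near 0.1004; command about 4.9 mm lower gives a 6–7 N touch.

Emit:
drive_tool(increments=[[[0,0,-2],[0,0,0],0],[[0,0,-1],[0,0,0],0],[[0,0,-0.6],[0,0,0],0],[[0,0,0],[0,0,0],0],[[0,0,0],[0,0,0],0]])

```text
clock: 12.67
eef_pos: [0.484, -0.0624, 0.1009]
tool_rot: [0.699, 0.716, -0.0, -0.0]
ft_force: [-0.3, -0.4, -1.0]
grip_width: 0.0188
grasp_force: 59.6
```

Emit:
drive_tool(increments=[[[0,0,-0.6],[0,0,0],0],[[0,0,0],[0,0,0],0]])

```text
clock: 12.83
eef_pos: [0.4841, -0.0624, 0.1005]
tool_rot: [0.699, 0.716, 0.0, 0.0]
ft_force: [-0.3, 0.2, 0.4]
grip_width: 0.0186
grasp_force: 59.6
```

Emit:
drive_tool(increments=[[[0,0,-0.5],[0,0,0],0],[[0,0,-0.5],[0,0,0],0],[[0,0,0],[0,0,0],0]])

```text
clock: 13.08
eef_pos: [0.4842, -0.0625, 0.1002]
tool_rot: [0.699, 0.716, 0.0, 0.0]
ft_force: [-2.2, 0.3, 6.1]
grip_width: 0.0187
grasp_force: 60.5
```

```bash
python3 m.py
```

```text
13.4833 [ 0.48422 -0.06248  0.10021 -2.04745  0.55244  6.21909] sd [1.0000e-05 1.0000e-05 2.0000e-05 7.3288e-01 5.3469e-01 5.3235e-01]
```

Emit:
drive_tool(increments=[[[0,0,12],[0,0,0],0],[[13,1.6,0],[0,0,0],0],[[13,1.6,0],[0,0,0],0],[[13,1.6,0],[0,0,0],0],[[0,0,0],[0,0,0],0],[[0,0,-5],[0,0,0],0],[[0,0,-3],[0,0,0],0],[[0,0,0],[0,0,0],0]])

```text
clock: 14.15
eef_pos: [0.5213, -0.0576, 0.1019]
tool_rot: [0.699, 0.715, -0.001, -0.001]
ft_force: [0.4, 0.1, -1.7]
grip_width: 0.0185
grasp_force: 59.5
```

Emit:
drive_tool(increments=[[[0,0,0],[0,0,0],0],[[0,0,0],[0,0,0],0],[[0,0,-1.5],[0,0,0],0],[[0,0,-1],[0,0,0],0],[[0,0,-0.5],[0,0,0],0],[[0,0,-0.5],[0,0,0],0],[[0,0,0],[0,0,0],0],[[0,0,0],[0,0,0],0]])

```text
clock: 14.82
eef_pos: [0.5232, -0.0577, 0.1006]
tool_rot: [0.699, 0.716, 0.0, 0.0]
ft_force: [-1.7, 1.1, 4.5]
grip_width: 0.0186
grasp_force: 60.3
```

Emit:
drive_tool(increments=[[[0,0,-0.5],[0,0,0],0],[[0,0,-0.4],[0,0,0],0],[[0,0,-0.2],[0,0,0],0],[[0,0,0],[0,0,0],0],[[0,0,0],[0,0,0],0]])

```text
clock: 15.23
eef_pos: [0.5233, -0.0577, 0.1003]
tool_rot: [0.699, 0.716, 0.0, 0.001]
ft_force: [-3.3, 0.2, 9.8]
grip_width: 0.0186
grasp_force: 60.7
```

Emit:
drive_tool(increments=[[[0,0,-0.15],[0,0,0],0],[[0,0,0],[0,0,0],0],[[0,0,0],[0,0,0],0]])

```text
clock: 15.48
eef_pos: [0.5233, -0.0577, 0.1002]
tool_rot: [0.699, 0.716, 0.0, 0.001]
ft_force: [-3.6, -1.1, 11.4]
grip_width: 0.0186
grasp_force: 60.7
```

Emit:
drive_tool(increments=[[[0,0,-0.2],[0,0,0],0],[[0,0,0],[0,0,0],0],[[0,0,0],[0,0,0],0]])

```text
clock: 15.73
eef_pos: [0.5233, -0.0577, 0.1]
tool_rot: [0.699, 0.716, 0.0, 0.001]
ft_force: [-2.8, 1.1, 9.4]
grip_width: 0.0185
grasp_force: 60.7
```

Emit:
drive_tool(increments=[[[0,0,0.65],[0,0,0],0],[[0,0,0],[0,0,0],0]])

```text
clock: 15.9
eef_pos: [0.5233, -0.0577, 0.1002]
tool_rot: [0.699, 0.716, 0.0, 0.001]
ft_force: [-1.9, 0.2, 7.5]
grip_width: 0.0187
grasp_force: 60.4
```

```bash
python3 m.py
```

```text
16.3 [ 0.52328 -0.0577   0.10013 -2.33524 -0.0377   7.10094] sd [1.0000e-05 1.0000e-05 1.0000e-05 3.0849e-01 3.3208e-01 5.2020e-01]
```

Emit:
drive_tool(increments=[[[0,0,30],[0,0,0],0],[[0,0,31],[0,0,0],0],[[0,0,0],[0,0,0],0],[[27,4.7,0],[0,0,0],0],[[27,4.7,0],[0,0,0],0],[[27.5,4.6,0],[0,0,0],0],[[0,0,0],[0,0,0],0],[[0,0,0],[0,0,0],0]])

```text
clock: 16.97
eef_pos: [0.6051, -0.0433, 0.1585]
tool_rot: [0.698, 0.716, -0.0, -0.001]
ft_force: [-1.5, 0.2, -0.7]
grip_width: 0.0188
grasp_force: 59.6
```

Emit:
drive_tool(increments=[[[0,0,0],[0,0,0],0],[[0,0,0],[0,0,0],0],[[0,0,0],[0,0,0],0]])

```text
clock: 17.22
eef_pos: [0.6036, -0.0438, 0.1601]
tool_rot: [0.699, 0.715, -0.0, -0.0]
ft_force: [-0.4, 0.2, -1.1]
grip_width: 0.0182
grasp_force: 59.6
```

```bash
python3 m.py
```

```text
17.6167 [ 0.60424 -0.04376  0.16035  0.23798 -0.26171 -1.0597 ] sd [2.5000e-04 6.0000e-05 8.0000e-05 3.0252e-01 2.7685e-01 3.7040e-01]
```

Emit:
drive_tool(increments=[[[0.5,0,-25],[0,0,0],0],[[0,0,-25],[0,0,0],0],[[0,0,-20],[0,0,0],0],[[0,0,-7],[0,0,0],0],[[0,0,-2],[0,0,0],0],[[0,0,0],[0,0,0],0],[[0,0,0],[0,0,0],0],[[0,0,0],[0,0,0],0]])

```text
clock: 18.28
eef_pos: [0.606, -0.0437, 0.0822]
tool_rot: [0.699, 0.716, 0.001, 0.001]
ft_force: [0.6, 0.7, -1.2]
grip_width: 0.0184
grasp_force: 59.8
```

Emit:
drive_tool(increments=[[[0,0,-1],[0,0,0],0],[[0,0,0],[0,0,0],0],[[0,0,0],[0,0,0],0]])

```text
clock: 18.53
eef_pos: [0.6053, -0.0436, 0.0804]
tool_rot: [0.699, 0.716, 0.0, 0.0]
ft_force: [0.8, -0.8, -1.0]
grip_width: 0.0184
grasp_force: 59.8
```

Emit:
drive_tool(increments=[[[0,0,-0.8],[0,0,0],0],[[0,0,-0.3],[0,0,0],0],[[0,0,0],[0,0,0],0]])

```text
clock: 18.78
eef_pos: [0.6053, -0.0436, 0.0794]
tool_rot: [0.699, 0.716, 0.0, 0.0]
ft_force: [-1.1, 0.2, 2.2]
grip_width: 0.0188
grasp_force: 60.0
```

Emit:
drive_tool(increments=[[[0,0,0],[0,0,0],0.3],[[0,0,0],[0,0,0],0.6],[[0,0,0],[0,0,0],1],[[0,0,0],[0,0,0],1],[[0,0,0],[0,0,0],1],[[0,0,0],[0,0,0],1],[[0,0,0],[0,0,0],1]])

```text
clock: 19.37
eef_pos: [0.6051, -0.0436, 0.0789]
tool_rot: [0.699, 0.716, -0.0, -0.0]
ft_force: [-0.1, -0.1, 0.5]
grip_width: 0.0853
grasp_force: 0.0
```

Emit:
drive_tool(increments=[[[0,0,40],[0,0,0],1],[[0,0,40],[0,0,0],1],[[0,0,40],[0,0,0],1],[[0,0,30],[0,0,0],1],[[0,0,0],[0,0,0],1]])

```text
clock: 19.78
eef_pos: [0.6088, -0.0439, 0.2375]
tool_rot: [0.699, 0.716, 0.005, 0.005]
ft_force: [1.4, -0.7, 0.7]
grip_width: 0.0854
grasp_force: 0.0
```

Emit:
drive_tool(increments=[[[-24.9,31.3,0],[0,0,0],1],[[-24.9,31.3,0],[0,0,-0.5],1],[[-24.9,31.3,0],[0,0,-0.5],1],[[-24.9,31.3,0],[0,0,-0.5],1],[[-24.9,31.3,0],[0,0,-0.5],1],[[-24.9,31.3,0],[0,0,-0.5],1],[[-24.9,31.3,0],[0,0,-0.5],1],[[-24.9,31.3,0],[0,0,-0.5],1]])

```text
clock: 20.45
eef_pos: [0.4044, 0.2079, 0.2288]
tool_rot: [0.72, 0.694, 0.0, 0.0]
ft_force: [0.8, 1.5, 0.4]
grip_width: 0.0855
grasp_force: 0.0
```

Emit:
drive_tool(increments=[[[0,0,0],[0,0,0],1],[[0,0,0],[0,0,0],1],[[0,0,0],[0,0,0],1],[[0,0,0],[0,0,0],1]])

```text
clock: 20.78
eef_pos: [0.4066, 0.206, 0.2288]
tool_rot: [0.721, 0.693, 0.0, 0.0]
ft_force: [0.6, -0.7, -0.0]
grip_width: 0.0854
grasp_force: 0.0
```

```bash
python3 - <<'E'
from h import *
import pickle
from workcell import get_obs
c=shot("wrist");pickle.dump(c,open("w4.pkl","wb"));s=shot("side")
print(get_obs()["eef_pos"])
im=c["image"][:,:,::-1].copy()
M=[.4056,.2071,-.0364]
for P,col in((pose([[30,60,24],[30,-60,24],[-30,-60,24],[-30,60,24]],M),(0,0,255)),(pose([[30,60,0],[30,-60,0],[-30,-60,0],[-30,60,0]],M),(0,255,0))):
    cv2.polylines(im,[np.int32(fproj(c,P).round())],True,col,1)
b=cv2.resize(s["image"][180:330,170:390,::-1],(330,225),interpolation=2)
cv2.imwrite("pics/w4.png",np.hstack([im[:,:460],cv2.copyMakeBorder(b,0,195,0,0,0)]))
E
```

```text
[0.40670801 0.20572716 0.22874009]
```

View pics/w4.png

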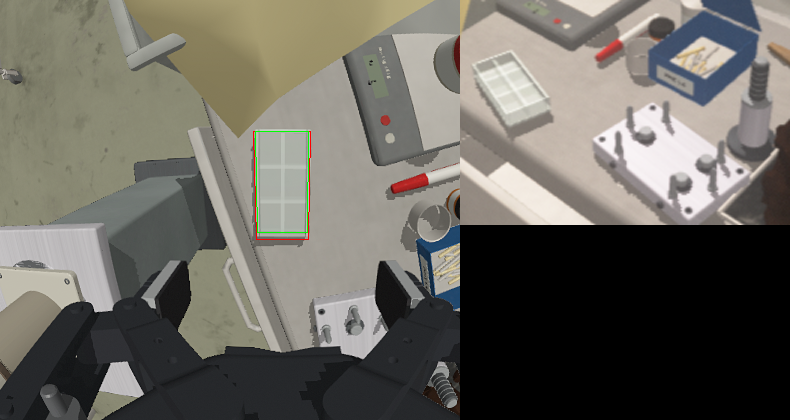

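```bash
python3 - <<'E'
from h import *
import pickle
c=pickle.load(open("w4.pkl","rb"))
for z in(0,.03,.06,.1,.15,.2,.3):print(z,back(T,tc((75,465)),z)[:2].round(3),fback(c,(240,135),z)[:2].round(3),back(S,sc((30,115)),z)[:2].round(3))
print(fback(c,(255,130),.024),fback(c,(310,131),.024),fback(c,(255,238),.024),fback(c,(309,238),.024))
E
```

```text
0 [0.368 0.282] [0.36  0.264] [0.398 0.373]
0.03 [0.368 0.275] [0.364 0.265] [0.386 0.331]
0.06 [0.367 0.269] [0.368 0.266] [0.375 0.289]
0.1 [0.367 0.259] [0.373 0.266] [0.359 0.233]
0.15 [0.366 0.248] [0.38  0.267] [0.34  0.163]
0.2 [0.365 0.237] [0.386 0.268] [0.32  0.093]
0.3 [0.363 0.214] [0.399 0.27 ] [ 0.281 -0.046]
[0.3794732  0.26930598 0.024     ] [0.43766241 0.2660576  0.024     ] [0.37286135 0.14892229 0.024     ] [0.43415366 0.14662521 0.024     ]
```

Emit:
drive_tool(increments=[[[-1.3,-14.3,-10],[0,0,0],1],[[0,0,-35],[0,0,0],1],[[0,0,-35],[0,0,0],1],[[0,0,-35],[0,0,0],1],[[0,0,-20],[0,0,0],1],[[0,0,-10],[0,0,0],1],[[0,0,0],[0,0,0],1],[[0,0,0],[0,0,0],1]])

```text
clock: 21.55
eef_pos: [0.4048, 0.1915, 0.0835]
tool_rot: [0.721, 0.693, -0.001, -0.0]
ft_force: [0.0, -0.1, 0.6]
grip_width: 0.0857
grasp_force: 0.0
```

Emit:
drive_tool(increments=[[[0,0,-30],[0,0,0],1],[[0,0,-20],[0,0,0],1],[[0,0,-10],[0,0,0],1],[[0,0,-5],[0,0,0],1],[[0,0,0],[0,0,0],1],[[0,0,0],[0,0,0],1],[[0,0,0],[0,0,0],1]])

```text
clock: 22.13
eef_pos: [0.4059, 0.1929, 0.0202]
tool_rot: [0.72, 0.694, 0.001, 0.0]
ft_force: [0.3, -0.9, -0.2]
grip_width: 0.0855
grasp_force: 0.0
```

Emit:
drive_tool(increments=[[[0,0,-10],[0,0,0],1],[[0,0,-5],[0,0,0],1],[[0,0,0],[0,0,0],1],[[0,0,0],[0,0,0],1]])

```text
clock: 22.47
eef_pos: [0.4046, 0.1925, 0.0042]
tool_rot: [0.72, 0.694, -0.0, 0.0]
ft_force: [0.1, -0.8, 0.1]
grip_width: 0.0854
grasp_force: 0.0
```

Emit:
drive_tool(increments=[[[0,0,0],[0,0,0],0.8],[[0,0,0],[0,0,0],0.7],[[0,0,0],[0,0,0],0.6],[[0,0,0],[0,0,0],0.6],[[0,0,0],[0,0,0],0.6],[[0,0,0],[0,0,0],0.6],[[0,0,0],[0,0,0],0.6]])

```text
clock: 23.05
eef_pos: [0.4051, 0.1927, 0.0048]
tool_rot: [0.72, 0.694, 0.001, 0.0]
ft_force: [0.2, 0.1, 5.2]
grip_width: 0.0585
grasp_force: 65.0
```

Emit:
drive_tool(increments=[[[0,0,10],[0,0,0],0.6],[[0,0,30],[0,0,0],0.6],[[0,0,40],[0,0,0],0.6],[[0,0,40],[0,0,0],0.6],[[0,0,0],[0,0,0],0.6]])

```text
clock: 23.47
eef_pos: [0.4091, 0.1947, 0.1311]
tool_rot: [0.72, 0.694, 0.006, 0.002]
ft_force: [1.7, 1.7, -1.9]
grip_width: 0.0586
grasp_force: 65.7
```

Emit:
drive_tool(increments=[[[13.6,-32.5,0],[0,0,1.36],0.6],[[13.6,-32.5,0],[0,0,1.36],0.6],[[13.6,-32.5,0],[0,0,1.36],0.6],[[13.6,-32.5,0],[0,0,1.36],0.6],[[13.6,-32.5,0],[0,0,1.36],0.6],[[13.6,-32.5,0],[0,0,1.36],0.6],[[13.6,-32.5,0],[0,0,1.36],0.6],[[0,0,0],[0,0,0],0.6]])

```text
clock: 24.13
eef_pos: [0.5021, -0.0405, 0.1235]
tool_rot: [0.662, 0.749, -0.0, 0.002]
ft_force: [0.8, 0.0, -1.4]
grip_width: 0.0584
grasp_force: 65.6
```

Emit:
drive_tool(increments=[[[0,0,-10],[0,0,0],0.6],[[0,0,-10],[0,0,0],0.6],[[0,0,-10],[0,0,0],0.6],[[0,0,-10],[0,0,0],0.6],[[0,0,0],[0,0,0],0.6],[[0,0,0],[0,0,0],0.6],[[0,0,0],[0,0,0],0.6],[[0,0,0],[0,0,0],0.6]])

```text
clock: 24.8
eef_pos: [0.5003, -0.0346, 0.0844]
tool_rot: [0.66, 0.751, 0.0, 0.0]
ft_force: [-0.3, 0.0, -1.6]
grip_width: 0.0583
grasp_force: 65.5
```

```bash
python3 m.py; python3 - <<'E'
from h import *
import pickle
from workcell import get_obs
c=shot("wrist");pickle.dump(c,open("w5.pkl","wb"));o=get_obs();print(o["eef_pos"],o["tool_rot"],o["joint_pos"])
im=c["image"][:,:,::-1].copy();s=shot("side")
R=[.4985,-.0203,.129];b=cv2.resize(s["image"][190:340,230:390,::-1],(320,300),interpolation=2)
for u,v in fproj(c,pose([[38,45,54],[0,68,54],[-38,45,54],[50,82,22],[-50,82,22]],R)):cv2.drawMarker(im,(int(u),int(v)),(0,0,255),0,9,1)
tz=o["eef_pos"][2]*1e3-4.8
cv2.polylines(im,[np.int32(fproj(c,pose([[30,60,tz+24],[30,-60,tz+24],[-30,-60,tz+24],[-30,60,tz+24]],R)).round())],True,(0,255,0),1)
cv2.imwrite("pics/w5.png",np.hstack([im[:,40:510],cv2.copyMakeBorder(b,0,120,0,0,0)]))
E
```

```text
25.2 [ 0.50012 -0.03498  0.08435 -0.08067  0.02769 -1.89509] sd [1.8000e-04 1.1000e-04 1.7000e-04 6.4191e-01 3.0115e-01 3.9046e-01]
[ 0.49979296 -0.03507897  0.08401836] [6.60089805e-01 7.51186688e-01 6.04833913e-05 7.24882702e-05] [-7.00771833e-02  3.58265469e-01 -2.39787700e-01  9.72554529e-01
  8.39943479e-06  1.37179944e+00]
```

View pics/w5.png

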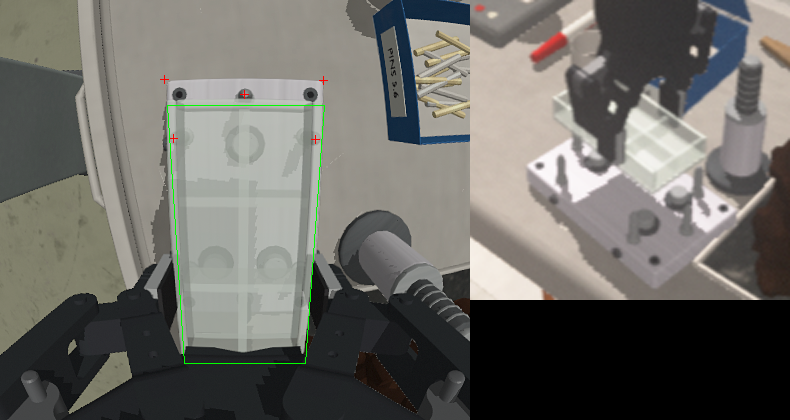

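Emit:
drive_tool(increments=[[[0.4,0,-10],[0,0,0],0.6],[[0,0,-10],[0,0,0],0.6],[[0,0,-5],[0,0,0],0.6],[[0,0,-3],[0,0,0],0.6],[[0,0,0],[0,0,0],0.6],[[0,0,0],[0,0,0],0.6]])

```text
clock: 25.8
eef_pos: [0.4998, -0.035, 0.0554]
tool_rot: [0.66, 0.751, -0.0, -0.0]
ft_force: [-0.5, 0.1, -1.3]
grip_width: 0.0585
grasp_force: 65.6
```

Emit:
drive_tool(increments=[[[0,0,-4],[0,0,0],0.6],[[0,0,-4],[0,0,0],0.6],[[0,0,-3],[0,0,0],0.6],[[0,0,-2],[0,0,0],0.6],[[0,0,0],[0,0,0],0.6],[[0,0,0],[0,0,0],0.6]])

```text
clock: 26.3
eef_pos: [0.5, -0.035, 0.0428]
tool_rot: [0.66, 0.751, -0.0, -0.0]
ft_force: [1.0, -0.2, -2.4]
grip_width: 0.0585
grasp_force: 65.6
```

Emit:
drive_tool(increments=[[[0,0,-1.5],[0,0,0],0.6],[[0,0,-1.5],[0,0,0],0.6],[[0,0,0],[0,0,0],0.6],[[0,0,0],[0,0,0],0.6]])

```text
clock: 26.63
eef_pos: [0.5001, -0.035, 0.0398]
tool_rot: [0.66, 0.751, -0.0, -0.0]
ft_force: [-0.2, 0.4, -2.1]
grip_width: 0.0584
grasp_force: 65.6
```

Emit:
drive_tool(increments=[[[0,0,-1],[0,0,0],0.6],[[0,0,0],[0,0,0],0.6],[[0,0,0],[0,0,0],0.6]])

```text
clock: 26.88
eef_pos: [0.5001, -0.035, 0.0389]
tool_rot: [0.66, 0.751, -0.0, -0.0]
ft_force: [0.0, 0.4, -1.0]
grip_width: 0.0585
grasp_force: 65.6
```

Emit:
drive_tool(increments=[[[0,0,-0.8],[0,0,0],0.6],[[0,0,0],[0,0,0],0.6],[[0,0,0],[0,0,0],0.6]])

```text
clock: 27.13
eef_pos: [0.5003, -0.0351, 0.0382]
tool_rot: [0.66, 0.751, 0.0, 0.0]
ft_force: [0.3, 0.2, -1.7]
grip_width: 0.0587
grasp_force: 65.7
```

Emit:
drive_tool(increments=[[[0,0,-0.6],[0,0,0],0.6],[[0,0,0],[0,0,0],0.6]])

```text
clock: 27.3
eef_pos: [0.5003, -0.035, 0.0381]
tool_rot: [0.66, 0.751, 0.0, 0.0]
ft_force: [-0.9, -0.6, 3.6]
grip_width: 0.0586
grasp_force: 66.2
```

Emit:
drive_tool(increments=[[[0,0,-0.4],[0,0,0],0.6],[[0,0,0],[0,0,0],0.6]])

```text
clock: 27.47
eef_pos: [0.5004, -0.035, 0.0381]
tool_rot: [0.66, 0.751, 0.0, 0.0]
ft_force: [-2.4, 0.3, 7.4]
grip_width: 0.0586
grasp_force: 66.7
```

Emit:
drive_tool(increments=[[[0,0,0.7],[0,0,0],0.6],[[0,0,0],[0,0,0],0.7],[[0,0,0],[0,0,0],0.8],[[0,0,0],[0,0,0],0.9],[[0,0,0],[0,0,0],1],[[0,0,0],[0,0,0],1],[[0,0,0],[0,0,0],1],[[0,0,0],[0,0,0],1]])

```text
clock: 28.13
eef_pos: [0.5002, -0.035, 0.0378]
tool_rot: [0.66, 0.751, -0.0, -0.0]
ft_force: [-0.1, -0.2, 0.5]
grip_width: 0.0853
grasp_force: 0.0
```

Emit:
drive_tool(increments=[[[0,0,10],[0,0,0],1],[[0,0,30],[0,0,0],1],[[0,0,40],[0,0,0],1],[[0,0,40],[0,0,0],1],[[0,0,40],[0,0,0],1],[[0,0,40],[0,0,0],1],[[0,0,0],[0,0,0],1],[[0,0,0],[0,0,0],1]])

```text
clock: 28.8
eef_pos: [0.5021, -0.0352, 0.2418]
tool_rot: [0.66, 0.751, 0.002, 0.003]
ft_force: [-0.4, -0.1, -0.2]
grip_width: 0.0858
grasp_force: 0.0
```

```bash
python3 - <<'E'
from h import *
from workcell import get_obs
c=shot("wrist");s=shot("side");print(get_obs()["eef_pos"])
R=[.4985,-.0203,.129];im=c["image"][:,:,::-1].copy()
for z,col in((57,(0,255,0)),):
    cv2.polylines(im,[np.int32(fproj(c,pose([[30,60,z],[30,-60,z],[-30,-60,z],[-30,60,z]],R)).round())],True,col,1)
a=im[60:320,130:430];b=s["image"][190:345,230:395,::-1]
cv2.imwrite("pics/fin.png",np.hstack([cv2.resize(a,(395,342),interpolation=2),cv2.resize(b,(364,342),interpolation=2)]))
E
```

```text
[ 0.49972872 -0.03496738  0.23777423]
```

View pics/fin.png

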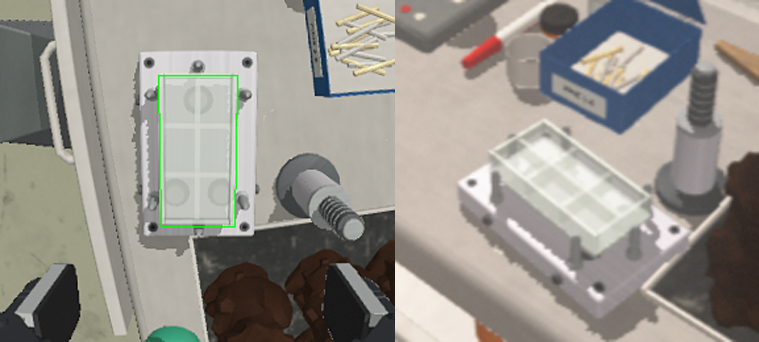

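The picture shows the mould on the three pads between the posts (left half, 160–237 px across). The pin is upright in its stand, the ring, pot and pen look undisturbed, and the gripper is clear.

```bash
python3 -c "
from workcell import *
print(job_done())"
```

```text
the job is handed in; nothing more can be done
None
```

Job handed in at about 29 s: pad 2 stood about 3.5 mm high and was pushed down at about 12 N to within about 0.05 mm of the other two, the pin is back upright in its stand, and the mould lies on the three pads between the posts (the judging result was not reported).

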